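Swap the low bud pot at the back of a packed kiln shelf

ROBOT

A 6-joint arm with a two-finger parallel gripper is mounted at the origin on the work surface. World frame = base frame: x ahead of the robot, y to its left, z up, the work surface at z = 0. Lengths are in m, angles in degrees, forces in N, time in s.
With the tool pointing down it reaches from about 0.35 to 0.875 m from the base axis. Payload 4.2 kg.
Tool frame: the origin (TCP) lies between the finger pads; the fingertips stand 25 mm ahead of it and the grasp point (between the pads) lies 6 mm ahead of it (r.tips_ahead is the distance from the TCP to the fingertips, in m); z points along the fingers, y is the direction in which the jaws open and shut (so a half turn about z gives the same grasp; the last joint's range is limited). The gripper opens to 87 mm and grips with 3 to 60 N. Pads are 19 mm wide; open, the fingers measure 117 mm over their backs; the gripper's body (75 mm by 190 mm) begins 51 mm behind the grasp point.
Start: joints at [-58.006, 22.042, 0.453, 0, -68.411, -14.817], TCP at [0.185, -0.597, 0.248] pointing down, gripper open.
Joint ranges: [-179.83, 179.83], [-69.29, 118.12], [-61.27, 80.66], [-181.25, 117.63], [-171.15, -9.14], [-177.46, 177.46]. Speed limits (degrees/s): [159.86, 159.86, 180, 180, 180, 180].

INTERFACE

Orientations are given as a 3x3 rotation matrix whose columns are the frame's x, y, z axes.
In Python, from station import r, vision, finish_job gives the robot as it stands.
- The arm moves only by the shell command python3 -m jog 'ROWS'. ROWS is a JSON object of lists of equal length, an entry for each row: "rot": the turn, a rotation vector about the world's x, y, z in degrees, a list of three; "delta_pos": the shift along the world's x, y, z in mm, a list of three; "grip": the opening in per cent of the stroke, from 0 (shut) to 100 (fully open). A call has 1 to 10 rows; each row shifts and turns the commanded pose from where the row before left it; what a row does not reach is not made up. A row lasts 1/12 s, in which the tool goes at most 41.7 mm and 7.16 degrees, less where a joint would pass 70% of its speed; a pose out of reach is approached as far as the arm can. A call with a gripper value outside its range is refused whole. The fingers move at their own pace and stop on an object; the grip force is fixed at half the most. Time passes only in rows, so rows that do not move let the fingers close. It gives the time, the measured TCP pose, the force and the opening at its end, in the units of the state.
- r.sense(): the state, without advancing time (a new reading comes with each control period).
- vision.capture(name): name is "scene" or "top" or "wrist"; returns a dict with "frame" (400x640x3 uint8, red, green, blue), "K" (3x3 intrinsics, pixels), "xyz" and "orientation" of the camera in the world. Camera axes: x right, y up, looking along -z (the intrinsics and any distortion apply to the point x, -y, -z); pixel columns grow to the right and rows downward; lengths in m; the calibration is good to about 2 mm. The wrist camera is an equidistant fisheye: a pixel r from the principal point sees the ray r / f radians off the axis. A picture is of the moment at which its call begins. There is no depth.
- finish_job(): hands the job in, once; it reports no verdict.
The state is a dict: "time_s": time; "joints": joint angles; "joint_velocities": joint speeds; "effort": joint torques, N m; "tcp_pos": TCP position; "ee_rot": TCP orientation; "wrist_force": force on the tool from outside, world axes, zero at the start; "moment": the same for the moment, N m; "gripper_width": opening from 0.0 (shut) to 1.0 (fully open).
Only numpy, scipy, OpenCV 4.12 (cv2) and the standard library are available. Lean on these libraries where they do the work, as an engineer would, in place of code of your own. Each camera call takes 0.05 s, during which the arm holds its last target. There are 200 camera calls.

TASK

The low bud pot at the back of the kiln shelf still needs its painted bands, and the plain cup on the ware board is to be fired in its place. First stand the two tall pots (the bottle and the straight vase) on the ware board, then bring the bud pot to the middle of the banding wheel, then stand the cup in the middle of the round disc where the bud pot stood, and last put each tall pot back where it stood at the start. Set every pot down gently and upright, and leave the cone pack on the shelf undisturbed.

Things in the scene. Friction and masses are not known exactly. Their poses are not given: they have to be found in the camera images.
- bottle_mid (a point): Bottle: unglazed red-brown clay, round, 186 mm tall, with a belly 68 mm across (40 to 116 mm up), shoulders narrowing above, and a slim straight neck 28 mm across from 142 mm up to the mouth; foot 56 mm across; about 0.45 kg. One of the two tall pots on the kiln shelf. The point is on its axis at half height, 93 mm above its foot; z along its axis, up.
- vase_mid (a point): Vase: unglazed red-brown clay, a straight round cylinder 66 mm across and 165 mm tall with a wide dark mouth (closed off, nothing can go in); about 0.5 kg. The other tall pot on the kiln shelf; which of the two stands left or right varies. The point is on its axis at half height, 82.5 mm above its foot; z along its axis, up.
- bud_pot_mid (a point): Bud pot: unglazed red-brown clay, low and round, 44 mm tall, upright wall 62 mm across from 12 to 34 mm up, a flat-shouldered top with a small dark hole in the middle (closed off), foot 42 mm across; about 0.14 kg. It starts on the round disc at the back (far side) of the two tall pots, close between them, about 72 mm from the axis of each, so that they crowd a gripper coming down on it. The point is on its axis at half height, 22 mm above its foot; z along its axis, up.
- cup_mid (a point): Cup without handle: unglazed red-brown clay, straight, 54 mm across and 72 mm tall, wall 4.5 mm; about 0.16 kg. It starts on the middle line of the ware board, anywhere from 90 mm one way to 90 mm the other way of the board's centre. The point is on its axis at half height, 36 mm above its foot; z along its axis, up.
- cookie_top (a point): Flat round disc of buff kiln-furniture clay, 76 mm across and 8 mm thick, fixed on the kiln shelf; the bud pot stands on its middle at the start and the cup is to stand there at the end. The point is the centre of its top face; z up.
- wheel_top (a point): Banding wheel: a low turntable with a round metal head 180 mm across with ring grooves, its top face 66 mm above the table, on a dark cast foot; the head turns with little friction. On the left or the right of the kiln shelf. The point is the centre of the head's top face; z up.
- ware_board: Ware board, the side area: a plywood board 400 mm (its x) by 160 mm (its y), 18 mm thick, fixed on the table on the side of the kiln shelf opposite to the banding wheel. Origin at the centre of its underside; x along its length, z up. Only the cup stands on it at the start; a pot counts as on it when its axis is at least 15 mm inside the edges.
- kiln_shelf: Kiln shelf: a buff slab 250 mm (its x) by 300 mm (its y) lying on two battens, fixed; top face 35 mm above the table. Three square posts, 36 mm wide, rise 130 mm above it, at (100, 122), (100, -122) and (-100, 0) mm in its frame. The two tall pots stand on it side by side about 114 mm apart, near (-15, 57) and (-15, -57) mm; the disc is near (29, 0) mm. Origin at the centre below it, at table height; x points to its back, away from the robot; z up.
- cone_pack: Cone pack, to be left alone: a dark clay bar 26 mm (its x) by 70 mm (its y) by 12 mm with three pale pointed cones leaning out of it, 61 mm tall in all, loose on the front edge of the kiln shelf, near (-100, 80) or (-100, -80) mm in the shelf's frame (a small three-armed stilt lies on the other side). Origin at the centre of its underside; z up.
There are look-alikes about, which are no part of the job. What is shaped like the part that bears vase_mid but purple is not meant. Leave any green look-alike of the part that bears cup_mid alone.

How it is judged:
By the outcome, as a careful person would: the job done as asked, in the order asked, and still so for the second after the job is handed in, with the robot touching nothing.
It also fails if it takes over 144 s, if anything falls off the work surface, if the arm or the gripper's body presses on something with over 40 N, if the wrist force passes 120 N, or if a joint passes its speed limit or range.

## Working session

There is one attempt and no reset: what is moved stays moved. The work goes in short steps, Python scripts to look and compute and a shell command to move; the robot and the scene stay as the last step left them, time stands still between calls to the robot, and variables do not carry over. Pictures are saved under pics/ and viewed, about 12 in all and at most 16, crops included, and the job is handed in when it is done.

```bash
ls; mkdir -p pics
cat > h.py <<'E'
import numpy as np, cv2
from station import r, vision
def cap(n,f):
    c=vision.capture(n); cv2.imwrite('pics/'+f+'.png',c['frame'][:,:,::-1]); np.savez('pics/'+f+'.npz',K=c['K'],xyz=c['xyz'],R=np.array(c['orientation']),frame=c['frame']); return c
def load(f): return np.load('pics/'+f+'.npz')
def px2w(f,u,v,z,fish=False):
    c=load(f);K=c['K'];x=(u-K[0,2])/K[0,0];y=(v-K[1,2])/K[1,1]
    if fish:
        t=np.hypot(x,y);s=np.sin(t)/max(t,1e-9);d=np.array([x*s,-y*s,-np.cos(t)])
    else: d=np.array([x,-y,-1.])
    d=c['R']@d;o=c['xyz'];return o+d*(z-o[2])/d[2]
def w2px(f,p,fish=False):
    c=load(f);K=c['K'];q=c['R'].T@(np.array(p)-c['xyz']);q=np.array([q[0],-q[1],-q[2]])
    if fish:
        h=np.hypot(q[0],q[1]);t=np.arctan2(h,q[2]);q=np.array([q[0]/h*t,q[1]/h*t,1])
    else:q=q/q[2]
    return K[0,0]*q[0]+K[0,2],K[1,1]*q[1]+K[1,2]
E
python3 - <<'E'
from h import *
for n in('scene','top'):
    c=cap(n,n+'0');print(n,c['K'],c['xyz'],np.array(c['orientation']).round(3))
print(r.sense())
a=[cv2.imread(f'pics/{n}0.png') for n in('scene','top')]
cv2.imwrite('pics/both.png',cv2.resize(np.vstack(a),(480*1,600)))
E
```

```text
pics
scene [[462.27838153   0.         319.83929631]
 [  0.         462.27838153 205.63701218]
 [  0.           0.           1.        ]] [0.93894337 0.26091559 0.85488522] [[-0.432 -0.725  0.536]
 [ 0.902 -0.335  0.272]
 [-0.018  0.601  0.799]]
top [[387.881581     0.         319.58307441]
 [  0.         387.881581   203.69275329]
 [  0.           0.           1.        ]] [ 0.34286315 -0.01528814  0.94808238] [[-0.003  0.992 -0.129]
 [-1.    -0.002  0.011]
 [ 0.011  0.129  0.992]]
{'time_s': 0.1, 'joints': array([-5.80084165e+01,  2.20854780e+01,  3.86824877e-01, -2.39907449e-02,
       -6.84120550e+01, -1.48176824e+01]), 'joint_velocities': array([ 0.02154316, -0.15523979,  0.20484527,  0.02398558,  0.0636714 ,
       -0.00948768]), 'effort': array([-2.16551325e-04, -3.91689599e+01,  1.87932783e+01,  4.23201039e+00,
        1.34060168e-02, -8.43691964e-05]), 'tcp_pos': array([ 0.18442048, -0.59665036,  0.24657628]), 'ee_rot': array([[-9.55458509e-01, -2.95124645e-01, -6.93449674e-04],
       [-2.95125436e-01,  9.55456735e-01,  1.84501424e-03],
       [ 1.18051989e-04,  1.96748919e-03, -9.99998058e-01]]), 'wrist_force': array([-0.51496375, -0.74592094,  0.33155782]), 'moment': array([-0.02817537,  0.00370842, -0.01097832]), 'gripper_width': 1.0027238555778242}
```

View pics/top0.png

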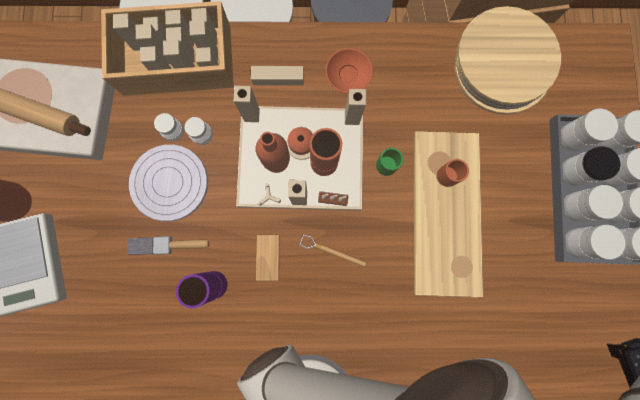

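View pics/scene0.png

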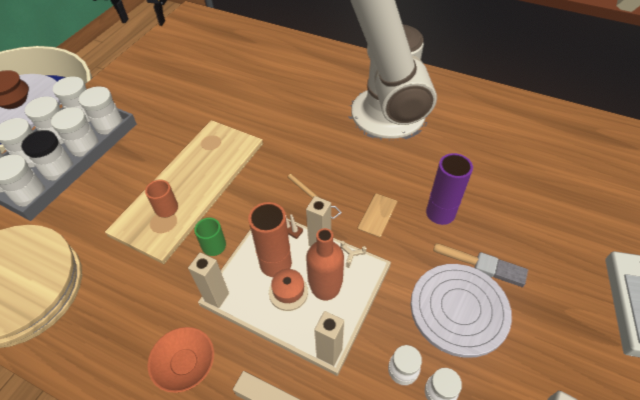

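Top view: vase (326,145), bottle (268,148), bud pot (301,140), cup on board (453,172), wheel (168,182). Look-alikes: purple vase (195,290), green cup (389,160) and red bowl (349,70), none of which I want. One close crop comes next to check.

Run:
```python
from h import *
a=load('top0')['frame'][:,:,::-1];b=load('scene0')['frame'][:,:,::-1]
A=cv2.resize(a[85:215,225:485],None,fx=3,fy=3,interpolation=cv2.INTER_CUBIC)[:, :780]
cv2.imwrite('pics/c1.png',A)
for n,u,v,z in [('sh',243,107,.035),('sh',363,110,.035),('sh',361,208,.035),('sh',237,206,.035),('wheel',168,182,.066),
 ('bd',415,132,.018),('bd',480,133,.018),('bd',482,296,.018),('bd',414,294,.018),('vasetop',326,142,.2),('bottop',267,139,.221),('bud',301,134,.087),('cup',457,168,.09)]:
    print(n,px2w('top0',u,v,z).round(3))
for n,u,v,z in [('wheel',461,308,.066),('vasetop',269,217,.2),('bottop',324,236,.221),('bud',288,281,.087),('cup',159,187,.09)]:
    print('scene',n,px2w('scene0',u,v,z).round(3))
```

```text
sh [0.701 0.161 0.035]
sh [ 0.694 -0.133  0.035]
sh [ 0.451 -0.124  0.035]
sh [0.457 0.17  0.035]
wheel [0.509 0.323 0.066]
bd [ 0.643 -0.264  0.018]
bd [ 0.641 -0.426  0.018]
bd [ 0.244 -0.408  0.018]
bd [ 0.249 -0.247  0.018]
vasetop [ 0.564 -0.037  0.2  ]
bottop [0.564 0.077 0.221]
bud [0.616 0.017 0.087]
cup [ 0.536 -0.337  0.09 ]
scene wheel [0.512 0.326 0.066]
scene vasetop [ 0.559 -0.032  0.2  ]
scene bottop [0.567 0.078 0.221]
scene bud [0.606 0.021 0.087]
scene cup [ 0.526 -0.336  0.09 ]
```

View pics/c1.png

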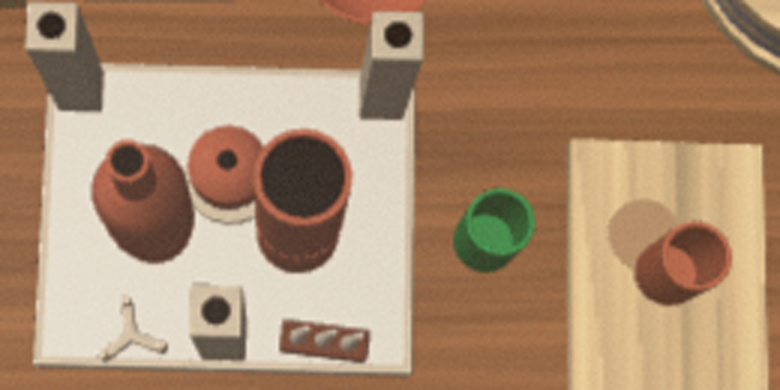

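Crop confirms the red-brown vase (326,144), bottle neck (267,138), bud pot (301,138), cup (457,170); the cone pack is at (333,198). Moving above the shelf for a close look.

```bash
python3 -m jog '{"delta_pos":[[5,5,20],[15,20,20],[19,31,20],[19,32,20],[20,34,10],[20,34,10],[20,34,10],[20,34,10],[20,34,5],[20,34,5]],"rot":[[0,0,-1.7],[0,0,-1.7],[0,0,-1.7],[0,0,-1.7],[0,0,-1.7],[0,0,-1.7],[0,0,-1.7],[0,0,-1.7],[0,0,-1.7],[0,0,-1.7]],"grip":[100,100,100,100,100,100,100,100,100,100]}'
python3 -m jog '{"delta_pos":[[22,34,2],[22,34,2],[22,34,2],[22,34,2],[22,34,2],[22,34,2],[22,34,2],[22,34,2],[15,30,0],[7,17,0]],"rot":[[0,0,0],[0,0,0],[0,0,0],[0,0,0],[0,0,0],[0,0,0],[0,0,0],[0,0,0],[0,0,0],[0,0,0]],"grip":[100,100,100,100,100,100,100,100,100,100]}'
python3 -m jog '{"delta_pos":[[0,0,0],[0,0,0],[0,0,0]],"rot":[[0,0,0],[0,0,0],[0,0,0]],"grip":[100,100,100]}'
python3 - <<'E'
from h import *
c=cap('wrist','w1');print(c['K'],c['xyz'],np.array(c['orientation']).round(3));print(r.sense()['tcp_pos'],r.sense()['ee_rot'].round(3))
E
```

```text
time_s: 0.93
tcp_pos: [0.3627, -0.3037, 0.3777]
ee_rot: [[-1.0, -0.001, 0.001], [-0.001, 1.0, 0.0], [-0.001, 0.0, -1.0]]
wrist_force: [1.2, 0.3, -0.5]
gripper_width: 0.997
time_s: 1.77
tcp_pos: [0.5617, 0.0167, 0.3918]
ee_rot: [[-1.0, -0.006, -0.002], [-0.006, 1.0, 0.0], [0.002, 0.0, -1.0]]
wrist_force: [0.7, 0.5, 0.2]
gripper_width: 0.999
time_s: 2.02
tcp_pos: [0.56, 0.013, 0.393]
ee_rot: [[-1.0, -0.003, -0.001], [-0.003, 1.0, -0.0], [0.001, -0.0, -1.0]]
wrist_force: [-0.0, -0.8, 0.8]
gripper_width: 0.998
[[309.70691629   0.         322.55672007]
 [  0.         309.70691629 194.09151803]
 [  0.           0.           1.        ]] [0.48917659 0.01233426 0.53073518] [[-0.003 -0.965 -0.261]
 [ 1.    -0.003 -0.001]
 [ 0.    -0.261  0.965]]
[0.55988795 0.01266373 0.39332767] [[-1.    -0.002 -0.   ]
 [-0.002  1.    -0.   ]
 [ 0.    -0.    -1.   ]]
```

View pics/w1.png

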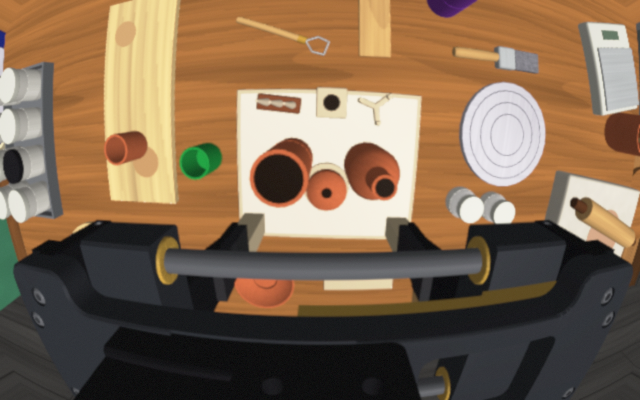

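Wrist view: vase mouth (280,178), bud hole (326,193), bottle mouth (384,186), wheel centre (507,134), board at left with cup (123,149).

```bash
cat > seg.py <<'E'
from h import *
from scipy.optimize import least_squares
# shelf corners and items, combined triangulation check
P=lambda f,u,v,z,fi=False:px2w(f,u,v,z,fi).round(4)[:2]
print('vase',P('w1',280,178.5,.2,1),P('top0',326,144,.2),P('scene0',269,217,.2))
print('bot',P('w1',384,186,.221,1),P('top0',267.3,138,.221),P('scene0',324,236,.221))
print('bud',P('w1',326,193,.087,1),P('top0',300.7,138,.087),P('scene0',288,280,.087))
print('wheel',P('w1',507,134,.066,1),P('top0',168,182,.066),P('scene0',461,309,.066))
print('cup',P('w1',121,150,.09,1),P('top0',457.3,170.3,.09),P('scene0',159,187,.09))
print('shelf',[P('w1',u,v,.035,1) for u,v in((239,91),(421,98),(414,238),(238,234))])
E
python3 seg.py
```

```text
vase [ 0.5609 -0.0341] [ 0.5598 -0.037 ] [ 0.5592 -0.0321]
bot [0.5639 0.0767] [0.5656 0.0769] [0.5669 0.0779]
bud [0.6073 0.0179] [0.6067 0.0176] [0.6045 0.0202]
wheel [0.5082 0.3248] [0.5087 0.3231] [0.5141 0.3265]
cup [ 0.5334 -0.3228] [ 0.5304 -0.3374] [ 0.5258 -0.3357]
shelf [array([ 0.4513, -0.1225]), array([0.4603, 0.1728]), array([0.704, 0.177]), array([ 0.6969, -0.1369])]
```

```bash
python3 -m jog '{"delta_pos":[[0,-15,-10],[0,-20,-30],[0,-13,-35],[0,0,-35],[0,0,-30],[0,0,-25],[0,0,-20],[0,0,-15],[0,0,-7],[0,0,0]],"rot":[[0,0,0],[0,0,0],[0,0,0],[0,0,0],[0,0,0],[0,0,0],[0,0,0],[0,0,0],[0,0,0],[0,0,0]],"grip":[100,100,100,100,100,100,100,100,100,100]}'
python3 - <<'E'
from h import *
cap('wrist','w2')
E
```

```text
time_s: 2.9
tcp_pos: [0.5591, -0.0357, 0.185]
ee_rot: [[-1.0, -0.001, -0.003], [-0.001, 1.0, -0.0], [0.003, -0.0, -1.0]]
wrist_force: [0.1, 0.4, -0.2]
gripper_width: 0.998
```

View pics/w2.png

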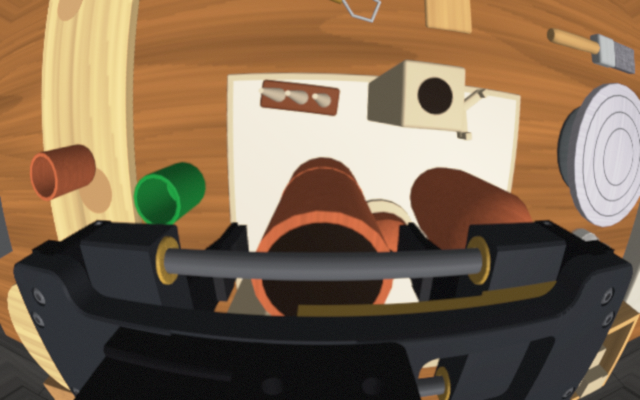

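Vase rim (258–391) sits centred between the fingers (240, 405). Close the gripper and check.

```bash
python3 -m jog '{"delta_pos":[[0,0,0],[0,0,0],[0,0,0],[0,0,0],[0,0,0],[0,0,0],[0,0,0],[0,0,0]],"rot":[[0,0,0],[0,0,0],[0,0,0],[0,0,0],[0,0,0],[0,0,0],[0,0,0],[0,0,0]],"grip":[60,60,60,60,60,60,60,60]}'
python3 -m jog '{"delta_pos":[[0,0,4],[0,0,8],[0,0,15],[0,0,25],[0,0,25],[0,0,25],[0,0,25],[0,0,20],[0,0,8],[0,0,0]],"rot":[[0,0,0],[0,0,0],[0,0,0],[0,0,0],[0,0,0],[0,0,0],[0,0,0],[0,0,0],[0,0,0],[0,0,0]],"grip":[0,0,0,0,0,0,0,0,0,0]}'
```

```text
time_s: 3.62
tcp_pos: [0.5607, -0.0347, 0.1871]
ee_rot: [[-1.0, -0.003, 0.001], [-0.003, 1.0, -0.0], [-0.001, -0.0, -1.0]]
wrist_force: [-0.5, -1.5, 4.6]
gripper_width: 0.751
time_s: 4.45
tcp_pos: [0.5608, -0.0342, 0.3426]
ee_rot: [[-1.0, -0.003, 0.003], [-0.003, 1.0, 0.001], [-0.003, 0.001, -1.0]]
wrist_force: [-0.9, 0.6, -5.1]
gripper_width: 0.751
```

```bash
python3 -m jog '{"delta_pos":[[-3,-6,0],[-8,-14,0],[-14,-24,0],[-18,-31,0],[-18,-31,0],[-18,-31,0],[-18,-31,0],[-18,-31,0],[-18,-31,0],[-16,-28,0]],"rot":[[0,0,0],[0,0,0],[0,0,0],[0,0,0],[0,0,0],[0,0,0],[0,0,0],[0,0,0],[0,0,0],[0,0,0]],"grip":[0,0,0,0,0,0,0,0,0,0]}'
python3 -m jog '{"delta_pos":[[-12,-22,0],[-8,-13,-10],[-3,-7,-20],[0,0,-30],[0,0,-30],[0,0,-30],[0,0,-22],[0,0,-12],[0,0,-6],[0,0,0]],"rot":[[0,0,0],[0,0,0],[0,0,0],[0,0,0],[0,0,0],[0,0,0],[0,0,0],[0,0,0],[0,0,0],[0,0,0]],"grip":[0,0,0,0,0,0,0,0,0,0]}'
python3 -m jog '{"delta_pos":[[0,0,-2],[0,0,-2],[0,0,-2],[0,0,-2],[0,0,-1],[0,0,-1],[0,0,0]],"rot":[[0,0,0],[0,0,0],[0,0,0],[0,0,0],[0,0,0],[0,0,0],[0,0,0]],"grip":[0,0,0,0,0,0,0]}'
```

```text
time_s: 5.28
tcp_pos: [0.4081, -0.2941, 0.3395]
ee_rot: [[-1.0, -0.002, -0.004], [-0.002, 1.0, 0.002], [0.004, 0.002, -1.0]]
wrist_force: [1.2, -0.2, -5.2]
gripper_width: 0.749
time_s: 6.12
tcp_pos: [0.386, -0.3342, 0.1789]
ee_rot: [[-1.0, -0.002, -0.005], [-0.002, 1.0, 0.003], [0.005, 0.003, -1.0]]
wrist_force: [-0.3, -0.7, -4.4]
gripper_width: 0.747
time_s: 6.7
tcp_pos: [0.3883, -0.3345, 0.1713]
ee_rot: [[-1.0, -0.003, 0.0], [-0.003, 1.0, 0.0], [-0.0, 0.0, -1.0]]
wrist_force: [-0.1, 0.4, -3.9]
gripper_width: 0.748
```

```bash
python3 -m jog '{"delta_pos":[[0,0,-1],[0,0,-1],[0,0,0]],"rot":[[0,0,0],[0,0,0],[0,0,0]],"grip":[0,0,0]}'
python3 -m jog '{"delta_pos":[[0,0,-0.7],[0,0,0]],"rot":[[0,0,0],[0,0,0]],"grip":[0,0]}'
```

```text
time_s: 6.95
tcp_pos: [0.3887, -0.3347, 0.1702]
ee_rot: [[-1.0, -0.004, 0.001], [-0.004, 1.0, -0.001], [-0.001, -0.001, -1.0]]
wrist_force: [-0.8, 0.5, 0.9]
gripper_width: 0.745
time_s: 7.12
tcp_pos: [0.3887, -0.3348, 0.1701]
ee_rot: [[-1.0, -0.004, 0.001], [-0.004, 1.0, -0.001], [-0.001, -0.001, -1.0]]
wrist_force: [-1.9, 1.2, 6.5]
gripper_width: 0.749
```

```bash
python3 -m jog '{"delta_pos":[[0,0,0],[0,0,0],[0,0,0],[0,0,0],[0,0,5],[0,0,20],[0,0,35],[0,0,35],[0,0,30],[0,0,15.7]],"rot":[[0,0,0],[0,0,0],[0,0,0],[0,0,0],[0,0,0],[0,0,0],[0,0,0],[0,0,0],[0,0,0],[0,0,0]],"grip":[100,100,100,100,100,100,100,100,100,100]}'
python3 -m jog '{"delta_pos":[[8,18,0],[14,34,0],[15,36,0],[15,36,0],[15,36,0],[15,36,0],[15,36,0],[15,36,0],[15,36,0],[15,36,0]],"rot":[[0,0,0],[0,0,0],[0,0,0],[0,0,0],[0,0,0],[0,0,0],[0,0,0],[0,0,0],[0,0,0],[0,0,0]],"grip":[100,100,100,100,100,100,100,100,100,100]}'
python3 -m jog '{"delta_pos":[[15,36,0],[13,28,0],[6,7,0],[0,0,-15],[0,0,-30],[0,0,-25],[0,0,-20],[0,0,-10],[0,0,0],[0,0,0]],"rot":[[0,0,0],[0,0,0],[0,0,0],[0,0,0],[0,0,0],[0,0,0],[0,0,0],[0,0,0],[0,0,0],[0,0,0]],"grip":[100,100,100,100,100,100,100,100,100,100]}'
python3 - <<'E'
from h import *
cap('wrist','w3');cap('top','top3')
a=load('w3')['frame'][:,:,::-1];b=load('top3')['frame'][:,:,::-1]
cv2.imwrite('pics/m3.png',cv2.resize(np.vstack([a[:330],b[:330]]),(560,577)))
E
```

```text
time_s: 7.95
tcp_pos: [0.3894, -0.3355, 0.3142]
ee_rot: [[-1.0, -0.004, 0.006], [-0.004, 1.0, -0.004], [-0.006, -0.004, -1.0]]
wrist_force: [1.0, 0.0, -0.2]
gripper_width: 1.002
time_s: 8.78
tcp_pos: [0.5307, 0.0074, 0.3099]
ee_rot: [[-1.0, -0.004, 0.001], [-0.004, 1.0, 0.0], [-0.001, 0.0, -1.0]]
wrist_force: [0.5, -1.6, -0.2]
gripper_width: 1.003
time_s: 9.62
tcp_pos: [0.5648, 0.0761, 0.2099]
ee_rot: [[-1.0, -0.003, 0.001], [-0.003, 1.0, -0.0], [-0.001, -0.0, -1.0]]
wrist_force: [0.6, -0.2, 0.2]
gripper_width: 0.999
```

View pics/m3.png

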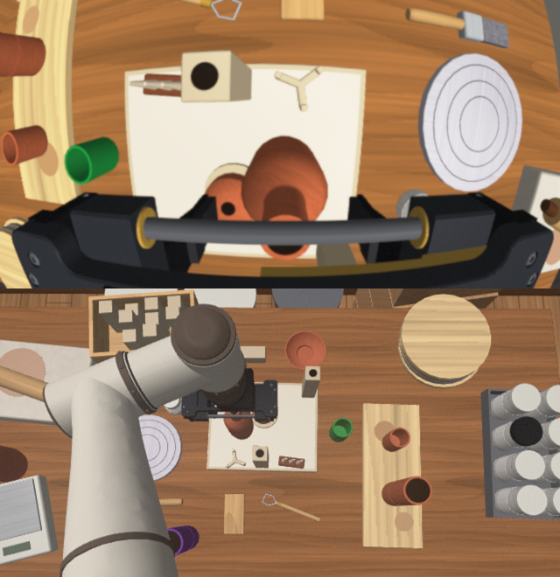

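Composite: vase is standing on the board at (405,490) and the bottle neck (288,245) sits midway between the fingers. Closing on the neck and lifting.

```bash
python3 -m jog '{"delta_pos":[[0,0,0],[0,0,0],[0,0,0],[0,0,0],[0,0,0],[0,0,0],[0,0,0],[0,0,0],[0,0,0],[0,0,0]],"rot":[[0,0,0],[0,0,0],[0,0,0],[0,0,0],[0,0,0],[0,0,0],[0,0,0],[0,0,0],[0,0,0],[0,0,0]],"grip":[60,45,35,28,20,15,10,5,0,0]}'
python3 -m jog '{"delta_pos":[[0,0,0],[0,0,0],[0,0,0],[0,0,0],[0,0,4],[0,0,8],[0,0,15],[0,0,25],[0,0,25],[0,0,25]],"rot":[[0,0,0],[0,0,0],[0,0,0],[0,0,0],[0,0,0],[0,0,0],[0,0,0],[0,0,0],[0,0,0],[0,0,0]],"grip":[0,0,0,0,0,0,0,0,0,0]}'
```

```text
time_s: 10.55
tcp_pos: [0.5644, 0.0765, 0.2093]
ee_rot: [[-1.0, -0.003, 0.0], [-0.003, 1.0, 0.0], [-0.0, 0.0, -1.0]]
wrist_force: [-0.8, 1.5, 0.3]
gripper_width: 0.319
time_s: 11.38
tcp_pos: [0.5636, 0.0761, 0.312]
ee_rot: [[-1.0, -0.003, -0.002], [-0.003, 1.0, -0.001], [0.002, -0.001, -1.0]]
wrist_force: [0.7, 0.3, -4.0]
gripper_width: 0.315
```

```bash
python3 -m jog '{"delta_pos":[[0,0,25],[0,0,25],[-5,-7,15],[-12,-18,5],[-18,-27,0],[-18,-27,0],[-18,-27,0],[-18,-27,0],[-18,-27,0],[-18,-27,0]],"rot":[[0,0,0],[0,0,0],[0,0,0],[0,0,0],[0,0,0],[0,0,0],[0,0,0],[0,0,0],[0,0,0],[0,0,0]],"grip":[0,0,0,0,0,0,0,0,0,0]}'
python3 -m jog '{"delta_pos":[[-18,-27,0],[-18,-27,0],[-18,-27,0],[-18,-27,0],[-18,-27,0],[-18,-27,0],[-18,-27,0],[-14,-16,0],[-8,-10,0],[-3,-4,-10]],"rot":[[0,0,0],[0,0,0],[0,0,0],[0,0,0],[0,0,0],[0,0,0],[0,0,0],[0,0,0],[0,0,0],[0,0,0]],"grip":[0,0,0,0,0,0,0,0,0,0]}'
python3 -m jog '{"delta_pos":[[0,0,-25],[0,0,-30],[0,0,-30],[0,0,-30],[0,0,-25],[0,0,-17],[0,0,-10],[0,0,-5],[0,0,-2],[0,0,0]],"rot":[[0,0,0],[0,0,0],[0,0,0],[0,0,0],[0,0,0],[0,0,0],[0,0,0],[0,0,0],[0,0,0],[0,0,0]],"grip":[0,0,0,0,0,0,0,0,0,0]}'
```

```text
time_s: 12.22
tcp_pos: [0.4374, -0.1117, 0.3812]
ee_rot: [[-1.0, -0.003, -0.001], [-0.003, 1.0, 0.0], [0.001, 0.0, -1.0]]
wrist_force: [0.7, -0.3, -4.2]
gripper_width: 0.314
time_s: 13.05
tcp_pos: [0.2871, -0.3312, 0.3728]
ee_rot: [[-1.0, -0.0, 0.002], [-0.0, 1.0, -0.003], [-0.002, -0.003, -1.0]]
wrist_force: [1.1, -0.4, -3.5]
gripper_width: 0.311
time_s: 13.88
tcp_pos: [0.2884, -0.3293, 0.1971]
ee_rot: [[-1.0, -0.004, -0.0], [-0.004, 1.0, 0.0], [0.0, 0.0, -1.0]]
wrist_force: [-0.1, 0.1, -4.7]
gripper_width: 0.315
```

```bash
python3 -m jog '{"delta_pos":[[0,0,-1.5],[0,0,-1.5],[0,0,-1],[0,0,-0.5],[0,0,0]],"rot":[[0,0,0],[0,0,0],[0,0,0],[0,0,0],[0,0,0]],"grip":[0,0,0,0,0]}'
python3 -m jog '{"delta_pos":[[0,0,-0.7],[0,0,0]],"rot":[[0,0,0],[0,0,0]],"grip":[0,0]}'
```

```text
time_s: 14.3
tcp_pos: [0.2883, -0.3295, 0.1929]
ee_rot: [[-1.0, -0.003, 0.0], [-0.003, 1.0, -0.0], [-0.0, -0.0, -1.0]]
wrist_force: [-0.1, -0.1, -4.7]
gripper_width: 0.314
time_s: 14.47
tcp_pos: [0.2884, -0.3296, 0.1922]
ee_rot: [[-1.0, -0.003, 0.0], [-0.003, 1.0, -0.0], [-0.0, -0.0, -1.0]]
wrist_force: [-0.4, 1.0, -3.8]
gripper_width: 0.313
```

```bash
python3 -m jog '{"delta_pos":[[0,0,-0.8],[0,0,0]],"rot":[[0,0,0],[0,0,0]],"grip":[0,0]}'
```

```text
time_s: 14.63
tcp_pos: [0.2887, -0.3299, 0.1922]
ee_rot: [[-1.0, -0.003, 0.001], [-0.003, 1.0, -0.001], [-0.001, -0.001, -1.0]]
wrist_force: [-0.8, 1.2, 2.3]
gripper_width: 0.315
```

```bash
python3 -m jog '{"delta_pos":[[0,0,0],[0,0,0],[0,0,0],[0,0,0],[0,0,5],[0,0,15],[0,0,30],[0,0,35],[5,5,25],[15,17,10]],"rot":[[0,0,0],[0,0,0],[0,0,0],[0,0,0],[0,0,0],[0,0,0],[0,0,0],[0,0,0],[0,0,0],[0,0,0]],"grip":[60,80,100,100,100,100,100,100,100,100]}'
python3 -m jog '{"delta_pos":[[26,28,0],[26,28,0],[26,28,0],[26,28,0],[26,28,0],[26,28,0],[26,28,0],[26,28,0],[26,28,0],[26,28,0]],"rot":[[0,0,0],[0,0,0],[0,0,0],[0,0,0],[0,0,0],[0,0,0],[0,0,0],[0,0,0],[0,0,0],[0,0,0]],"grip":[100,100,100,100,100,100,100,100,100,100]}'
python3 -m jog '{"delta_pos":[[22,26,0],[12,14,-15],[4,5,-30],[0,0,-35],[0,0,-35],[0,0,-20],[0,0,-12],[0,0,-5],[0,0,0],[0,0,0]],"rot":[[0,0,0],[0,0,0],[0,0,0],[0,0,0],[0,0,0],[0,0,0],[0,0,0],[0,0,0],[0,0,0],[0,0,0]],"grip":[100,100,100,100,100,100,100,100,100,100]}'
python3 - <<'E'
from h import *
cap('wrist','w4');cap('top','top4')
a=load('w4')['frame'][:,:,::-1];b=load('top4')['frame'][:,:,::-1]
cv2.imwrite('pics/m4.png',cv2.resize(np.vstack([a[:330],b[:330]]),(560,577)))
E
```

```text
time_s: 15.47
tcp_pos: [0.309, -0.3093, 0.316]
ee_rot: [[-1.0, -0.001, 0.006], [-0.001, 1.0, -0.005], [-0.006, -0.005, -1.0]]
wrist_force: [0.4, -1.1, -0.1]
gripper_width: 0.959
time_s: 16.3
tcp_pos: [0.5694, -0.0259, 0.3117]
ee_rot: [[-1.0, -0.004, 0.001], [-0.004, 1.0, -0.0], [-0.001, -0.0, -1.0]]
wrist_force: [0.7, -0.7, 0.2]
gripper_width: 1.001
time_s: 17.13
tcp_pos: [0.607, 0.0175, 0.1602]
ee_rot: [[-1.0, -0.003, 0.001], [-0.003, 1.0, -0.0], [-0.001, -0.0, -1.0]]
wrist_force: [-0.2, -0.0, 0.6]
gripper_width: 1.0
```

View pics/m4.png

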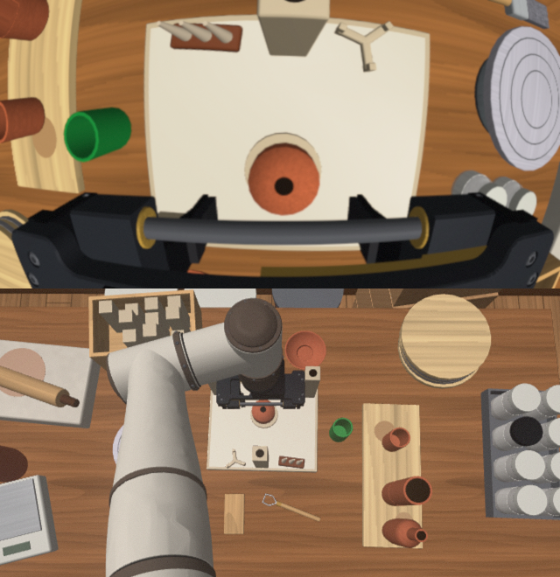

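Both tall pots stand on the board; bud-pot hole at about (326,213) in the full wrist image. Measuring it.

Run:
```python
from h import *
f=load('w4')['frame'];g=f[195:235,310:345].sum(2);v,u=np.where(g<130);print(u.mean()+310,v.mean()+195,len(u))
print('bud',px2w('w4',u.mean()+310,v.mean()+195,.087,1))
for c in((.605,.018),(.607,.018),(.607,.0195)):
    q=np.array([w2px('w4',(c[0]+.038*np.cos(t),c[1]+.038*np.sin(t),.043),1) for t in np.arange(0,6.28,.05)])/1.1428
    print(c,'disc px',q[:,0].min(),q[:,0].max(),q[:,1].min())
```

```text
324.02372881355933 212.75254237288135 295
bud [0.6072322 0.0181357 0.087    ]
(0.605, 0.018) disc px 244.38997550540768 321.9395930430974 130.6357188025371
(0.607, 0.018) disc px 244.4566197280703 321.8541784015741 132.73034235700575
(0.607, 0.0195) disc px 245.96658269651348 323.3585540788291 132.73714133239972
```

```bash
python3 -m jog '{"delta_pos":[[0,0,-15],[0,0,-25],[0,0,-20],[0,0,-14],[0,0,-8],[0,0,-4],[0,0,-1],[0,0,0],[0,0,0],[0,0,0]],"rot":[[0,0,0],[0,0,0],[0,0,0],[0,0,0],[0,0,0],[0,0,0],[0,0,0],[0,0,0],[0,0,0],[0,0,0]],"grip":[100,100,100,100,100,100,100,85,75,65]}'
python3 -m jog '{"delta_pos":[[0,0,0],[0,0,0],[0,0,0],[0,0,0]],"rot":[[0,0,0],[0,0,0],[0,0,0],[0,0,0]],"grip":[50,40,20,0]}'
python3 -m jog '{"delta_pos":[[0,0,4],[0,0,8],[0,0,15],[0,0,25],[0,0,30],[0,0,30],[0,0,30],[0,0,20],[0,0,8],[0,0,0]],"rot":[[0,0,0],[0,0,0],[0,0,0],[0,0,0],[0,0,0],[0,0,0],[0,0,0],[0,0,0],[0,0,0],[0,0,0]],"grip":[0,0,0,0,0,0,0,0,0,0]}'
```

```text
time_s: 18.07
tcp_pos: [0.607, 0.0176, 0.0734]
ee_rot: [[-1.0, -0.003, 0.002], [-0.003, 1.0, 0.0], [-0.002, 0.0, -1.0]]
wrist_force: [-0.3, -0.9, 1.2]
gripper_width: 0.853
time_s: 18.4
tcp_pos: [0.6066, 0.0177, 0.0729]
ee_rot: [[-1.0, -0.003, 0.001], [-0.003, 1.0, 0.0], [-0.001, 0.0, -1.0]]
wrist_force: [-0.8, 0.7, 2.1]
gripper_width: 0.7
time_s: 19.23
tcp_pos: [0.607, 0.0175, 0.2447]
ee_rot: [[-1.0, -0.003, 0.004], [-0.003, 1.0, 0.001], [-0.004, 0.001, -1.0]]
wrist_force: [-0.3, -0.1, -1.9]
gripper_width: 0.702
```

```bash
python3 -m jog '{"delta_pos":[[-3,9,0],[-7,21,0],[-11,34,0],[-11,34,0],[-11,34,0],[-11,34,0],[-11,34,0],[-11,34,0],[-11,34,0],[-7,24,-5]],"rot":[[0,0,0],[0,0,0],[0,0,0],[0,0,0],[0,0,0],[0,0,0],[0,0,0],[0,0,0],[0,0,0],[0,0,0]],"grip":[0,0,0,0,0,0,0,0,0,0]}'
python3 -m jog '{"delta_pos":[[-4,14,-15],[0,0,-25],[0,0,-20],[0,0,-20],[0,0,-10],[0,0,-5],[0,0,0],[0,0,0]],"rot":[[0,0,0],[0,0,0],[0,0,0],[0,0,0],[0,0,0],[0,0,0],[0,0,0],[0,0,0]],"grip":[0,0,0,0,0,0,0,0]}'
python3 - <<'E'
from h import *
cap('wrist','w5');cap('scene','s5');print(w2px('w5',(.509,.324,.066),1))
t=np.arange(0,6.29,.02)
for f,fi in(('w5',1),('top0',0),('scene0',0)):
    im=load(f)['frame'][:,:,::-1].copy()
    for R in(.09,.068,.027):
        for a in t:
            u,v=w2px(f,(.509+R*np.cos(a),.324+R*np.sin(a),.066),fi)
            if 0<=u<640 and 0<=v<400: im[int(round(v)),int(round(u))]=(0,255,0)
    cv2.imwrite(f'pics/o_{f}.png',im)
a=cv2.imread('pics/o_w5.png')[:250,150:500];b=cv2.imread('pics/o_top0.png')[135:230,120:215];c=cv2.imread('pics/o_scene0.png')[255:360,400:520]
cv2.imwrite('pics/m5.png',np.hstack([cv2.resize(a,(420,300)),cv2.resize(b,(300,300)) ]))
E
```

```text
time_s: 20.07
tcp_pos: [0.5102, 0.3122, 0.2355]
ee_rot: [[-1.0, -0.005, -0.002], [-0.005, 1.0, -0.001], [0.002, -0.001, -1.0]]
wrist_force: [1.4, 0.7, -1.6]
gripper_width: 0.702
time_s: 20.73
tcp_pos: [0.5086, 0.3236, 0.1425]
ee_rot: [[-1.0, -0.003, 0.0], [-0.003, 1.0, -0.0], [-0.0, -0.0, -1.0]]
wrist_force: [1.3, 0.6, -1.2]
gripper_width: 0.699
(np.float64(323.6327264815651), np.float64(211.74496701397442))
```

View pics/m5.png

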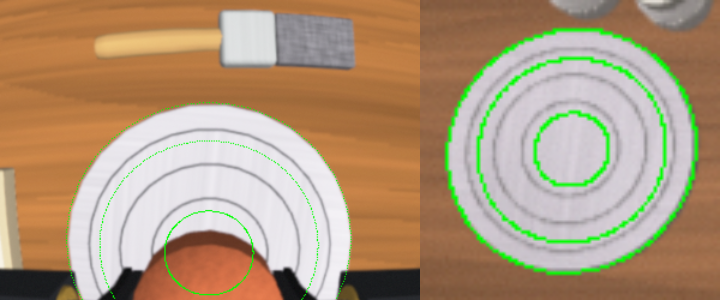

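The predicted wheel rim overlays the picture in both views, so the centre (.509,.324) is right. Setting down.

```bash
python3 -m jog '{"delta_pos":[[0,0,-10],[0,0,-14],[0,0,-10],[0,0,-5],[0,0,-3],[0,0,-2],[0,0,-1],[0,0,-1],[0,0,0]],"rot":[[0,0,0],[0,0,0],[0,0,0],[0,0,0],[0,0,0],[0,0,0],[0,0,0],[0,0,0],[0,0,0]],"grip":[0,0,0,0,0,0,0,0,0]}'
python3 -m jog '{"delta_pos":[[0,0,-0.8],[0,0,0]],"rot":[[0,0,0],[0,0,0]],"grip":[0,0]}'
```

```text
time_s: 21.58
tcp_pos: [0.5085, 0.3236, 0.0965]
ee_rot: [[-1.0, -0.003, 0.0], [-0.003, 1.0, 0.0], [-0.0, 0.0, -1.0]]
wrist_force: [-0.2, 0.0, -0.9]
gripper_width: 0.699
time_s: 21.75
tcp_pos: [0.5086, 0.3237, 0.0959]
ee_rot: [[-1.0, -0.003, 0.001], [-0.003, 1.0, 0.001], [-0.001, 0.001, -1.0]]
wrist_force: [-0.2, -0.2, -0.4]
gripper_width: 0.701
```

```bash
python3 -m jog '{"delta_pos":[[0,0,-0.8],[0,0,0]],"rot":[[0,0,0],[0,0,0]],"grip":[0,0]}'
```

```text
time_s: 21.92
tcp_pos: [0.5086, 0.3237, 0.0959]
ee_rot: [[-1.0, -0.003, 0.001], [-0.003, 1.0, 0.001], [-0.001, 0.001, -1.0]]
wrist_force: [-1.3, -0.9, 4.7]
gripper_width: 0.704
```

```bash
python3 -m jog '{"delta_pos":[[0,0,0],[0,0,0],[0,0,0],[0,0,5],[0,0,20],[0,0,35],[0,0,40],[0,-5,35],[1,-20,25],[1,-35,0]],"rot":[[0,0,0],[0,0,0],[0,0,0],[0,0,0],[0,0,0],[0,0,0],[0,0,0],[0,0,0],[0,0,0],[0,0,0]],"grip":[80,90,100,100,100,100,100,100,100,100]}'
python3 -m jog '{"delta_pos":[[2,-40,0],[2,-40,0],[2,-40,0],[2,-40,0],[2,-40,0],[2,-40,0],[2,-40,0],[2,-40,0],[2,-40,0],[2,-40,0]],"rot":[[0,0,0],[0,0,0],[0,0,0],[0,0,0],[0,0,0],[0,0,0],[0,0,0],[0,0,0],[0,0,0],[0,0,0]],"grip":[100,100,100,100,100,100,100,100,100,100]}'
python3 -m jog '{"delta_pos":[[0,-40,0],[0,-40,0],[0,-40,0],[0,-40,0],[0,-25,-15],[0,-17,-25],[0,0,-15],[0,0,0],[0,0,0]],"rot":[[0,0,0],[0,0,0],[0,0,0],[0,0,0],[0,0,0],[0,0,0],[0,0,0],[0,0,0],[0,0,0]],"grip":[100,100,100,100,100,100,100,100,100]}'
python3 - <<'E'
from h import *
cap('wrist','w6');cap('top','top6');s=r.sense();print(s['tcp_pos'])
a=load('w6')['frame'][:,:,::-1];b=load('top6')['frame'][:,:,::-1]
cv2.imwrite('pics/m6.png',np.hstack([a[60:260,180:480],cv2.resize(b[120:260,120:500],(543,200))]))
E
```

```text
time_s: 22.75
tcp_pos: [0.5132, 0.2665, 0.2616]
ee_rot: [[-1.0, -0.007, 0.012], [-0.007, 1.0, 0.008], [-0.012, 0.008, -1.0]]
wrist_force: [1.7, -0.5, 0.3]
gripper_width: 0.997
time_s: 23.58
tcp_pos: [0.53, -0.1385, 0.2551]
ee_rot: [[-1.0, -0.003, 0.001], [-0.003, 1.0, 0.0], [-0.001, 0.0, -1.0]]
wrist_force: [0.4, 0.6, -0.4]
gripper_width: 0.997
time_s: 24.33
tcp_pos: [0.5299, -0.3387, 0.1991]
ee_rot: [[-1.0, -0.003, -0.002], [-0.003, 1.0, 0.0], [0.002, 0.0, -1.0]]
wrist_force: [0.3, -0.3, 1.2]
gripper_width: 1.001
[ 0.53119672 -0.3384878   0.20133407]
```

View pics/m6.png

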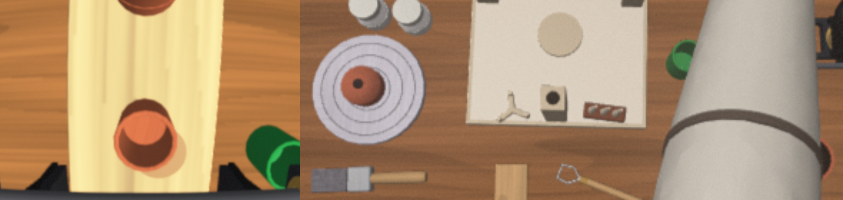

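Bud pot is standing in the middle of the wheel rings (wheel area left, hole 357,83); cup rim centre near (325,199) in the wrist frame.

Run:
```python
from h import *
im=load('w6')['frame'][:,:,::-1].copy()
print(px2w('w6',325.5,198,.09,1))
for z,R in((.09,.027),):
  for c,col in(((.531,-.338),(0,255,0)),):
    q=np.array([w2px('w6',(c[0]+R*np.cos(t),c[1]+R*np.sin(t),z),1) for t in np.arange(0,6.28,.02)])
    print(q.min(0)-[180,60],q.max(0)-[180,60])
    for u,v in q: im[int(round(v)),int(round(u))]=col
D=load('top6')
print('disc (top6)',px2w('top6',120+560-560+(560-300)*380/543,120+34*.7,.043))
cv2.imwrite('pics/m7.png',cv2.resize(im[140:260,270:400],None,fx=4,fy=4))
```

```text
[ 0.52902935 -0.33665198  0.09      ]
[111.43078117 108.2221326 ] [176.26315128 170.52499505]
disc (top6) [0.60581874 0.01621176 0.043     ]
```

View pics/m7.png

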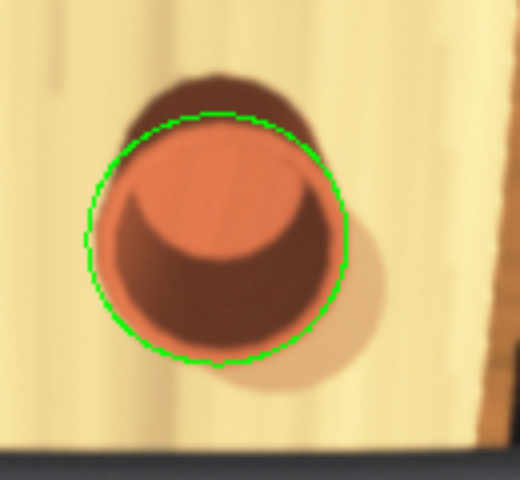

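Overlay matches the cup rim within 1–2 mm. Grasp the cup.

```bash
python3 -m jog '{"delta_pos":[[0,1,-20],[0,0,-30],[0,0,-30],[0,0,-25],[0,0,-14],[0,0,-7],[0,0,-2],[0,0,0],[0,0,0],[0,0,0]],"rot":[[0,0,0],[0,0,0],[0,0,0],[0,0,0],[0,0,0],[0,0,0],[0,0,0],[0,0,0],[0,0,0],[0,0,0]],"grip":[100,100,100,100,100,100,100,85,75,65]}'
python3 -m jog '{"delta_pos":[[0,0,0],[0,0,0],[0,0,0],[0,0,0],[0,0,0],[0,0,0],[0,0,0]],"rot":[[0,0,0],[0,0,0],[0,0,0],[0,0,0],[0,0,0],[0,0,0],[0,0,0]],"grip":[60,50,40,20,0,0,0]}'
python3 -m jog '{"delta_pos":[[0,0,4],[0,0,8],[0,0,15],[0,0,25],[0,0,30],[0,0,30],[0,0,30],[0,0,20],[0,0,8],[0,0,0]],"rot":[[0,0,0],[0,0,0],[0,0,0],[0,0,0],[0,0,0],[0,0,0],[0,0,0],[0,0,0],[0,0,0],[0,0,0]],"grip":[0,0,0,0,0,0,0,0,0,0]}'
```

```text
time_s: 25.27
tcp_pos: [0.5314, -0.3378, 0.0735]
ee_rot: [[-1.0, -0.004, 0.003], [-0.004, 1.0, -0.001], [-0.003, -0.001, -1.0]]
wrist_force: [0.1, 1.2, 0.5]
gripper_width: 0.856
time_s: 25.85
tcp_pos: [0.5305, -0.3375, 0.0722]
ee_rot: [[-1.0, -0.003, 0.0], [-0.003, 1.0, -0.0], [-0.0, -0.0, -1.0]]
wrist_force: [-0.6, 2.2, 5.0]
gripper_width: 0.619
time_s: 26.68
tcp_pos: [0.531, -0.3379, 0.2439]
ee_rot: [[-1.0, -0.003, 0.004], [-0.003, 1.0, -0.002], [-0.004, -0.002, -1.0]]
wrist_force: [-0.3, 0.2, -1.7]
gripper_width: 0.615
```

```bash
python3 -m jog '{"delta_pos":[[2,10,0],[5,24,0],[7.5,34,0],[7.5,34,0],[7.5,34,0],[7.5,34,0],[7.5,34,0],[7.5,34,0],[7.5,34,0],[7.5,34,0]],"rot":[[0,0,0],[0,0,0],[0,0,0],[0,0,0],[0,0,0],[0,0,0],[0,0,0],[0,0,0],[0,0,0],[0,0,0]],"grip":[0,0,0,0,0,0,0,0,0,0]}'
python3 -m jog '{"delta_pos":[[6,31,0],[3,18,-5],[0,0,-15],[0,0,-25],[0,0,-25],[0,0,-20],[0,0,-12],[0,0,-6],[0,0,0],[0,0,0]],"rot":[[0,0,0],[0,0,0],[0,0,0],[0,0,0],[0,0,0],[0,0,0],[0,0,0],[0,0,0],[0,0,0],[0,0,0]],"grip":[0,0,0,0,0,0,0,0,0,0]}'
python3 - <<'E'
from h import *
cap('wrist','w8');cap('scene','s8');s=r.sense();T=s['tcp_pos'];print(T)
im=load('w8')['frame'][:,:,::-1].copy();sc=load('s8')['frame'][:,:,::-1].copy()
for I,f,fi in((im,'w8',1),(sc,'s8',0)):
  for z,R,c in((.043,.038,(.607,.018)),(.075,.027,T[:2]),(.147,.027,T[:2])):
    for t in np.arange(0,6.28,.02):
        u,v=w2px(f,(c[0]+R*np.cos(t),c[1]+R*np.sin(t),z+(T[2]-.1294 if R<.03 else 0)),fi)
        if 0<=u<640 and 0<=v<400: I[int(v),int(u)]=(0,255,0)
cv2.imwrite('pics/m8.png',np.hstack([cv2.resize(im[60:260,220:430],(420,400)),cv2.resize(sc[220:340,220:330],(367,400))]))
E
```

```text
time_s: 27.52
tcp_pos: [0.596, -0.0292, 0.2388]
ee_rot: [[-1.0, -0.003, -0.005], [-0.003, 1.0, -0.0], [0.005, -0.0, -1.0]]
wrist_force: [0.7, -0.1, -1.9]
gripper_width: 0.623
time_s: 28.35
tcp_pos: [0.6059, 0.0176, 0.1328]
ee_rot: [[-1.0, -0.003, -0.002], [-0.003, 1.0, -0.001], [0.002, -0.001, -1.0]]
wrist_force: [-0.5, -0.7, -2.0]
gripper_width: 0.621
[0.60681773 0.01766573 0.1343917 ]
```

View pics/m8.png

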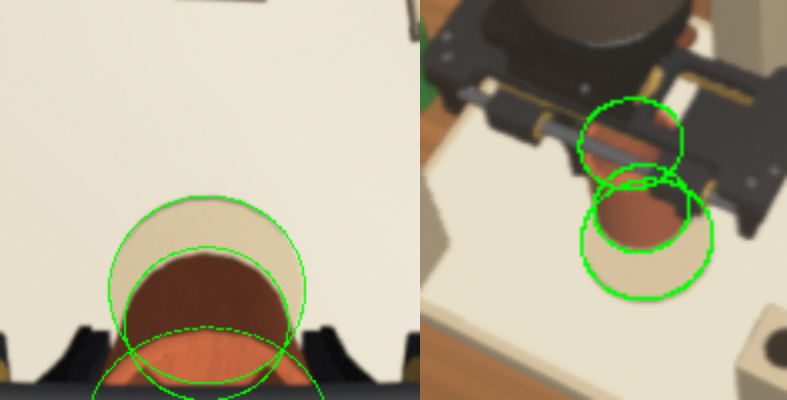

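Disc overlay fits exactly and the cup foot fits within about 1–2 mm. Lower.

```bash
python3 -m jog '{"delta_pos":[[-1,0,-8],[0,0,-10],[0,0,-8],[0,0,-4],[0,0,-3],[0,0,-1.5],[0,0,-1],[0,0,-1],[0,0,0]],"rot":[[0,0,0],[0,0,0],[0,0,0],[0,0,0],[0,0,0],[0,0,0],[0,0,0],[0,0,0],[0,0,0]],"grip":[0,0,0,0,0,0,0,0,0]}'
python3 -m jog '{"delta_pos":[[0,0,-0.7],[0,0,0]],"rot":[[0,0,0],[0,0,0]],"grip":[0,0]}'
```

```text
time_s: 29.2
tcp_pos: [0.6056, 0.0175, 0.0974]
ee_rot: [[-1.0, -0.003, 0.001], [-0.003, 1.0, 0.0], [-0.001, 0.0, -1.0]]
wrist_force: [0.1, -0.7, -1.9]
gripper_width: 0.624
time_s: 29.37
tcp_pos: [0.6057, 0.0175, 0.0973]
ee_rot: [[-1.0, -0.003, 0.001], [-0.003, 1.0, 0.0], [-0.001, 0.0, -1.0]]
wrist_force: [-1.6, 0.0, 1.8]
gripper_width: 0.62
```

```bash
python3 -m jog '{"delta_pos":[[0,0,0],[0,0,0],[0,0,0],[0,0,5],[0,0,25],[0,0,38],[0,0,40],[0,0,40],[-3,-3,35],[-12,-12,20]],"rot":[[0,0,0],[0,0,0],[0,0,0],[0,0,0],[0,0,0],[0,0,0],[0,0,0],[0,0,0],[0,0,0],[0,0,0]],"grip":[75,90,100,100,100,100,100,100,100,100]}'
python3 -m jog '{"delta_pos":[[-25,-28,0],[-25,-28,0],[-25,-28,0],[-25,-28,0],[-25,-28,0],[-25,-28,0],[-25,-28,0],[-25,-28,0],[-25,-28,0],[-25,-28,0]],"rot":[[0,0,0],[0,0,0],[0,0,0],[0,0,0],[0,0,0],[0,0,0],[0,0,0],[0,0,0],[0,0,0],[0,0,0]],"grip":[100,100,100,100,100,100,100,100,100,100]}'
python3 -m jog '{"delta_pos":[[-25,-27,0],[-17,-17,0],[-10,-8,-10],[0,0,-30],[0,0,-30],[0,0,-22],[0,0,-12],[0,0,-4],[0,0,0],[0,0,0]],"rot":[[0,0,0],[0,0,0],[0,0,0],[0,0,0],[0,0,0],[0,0,0],[0,0,0],[0,0,0],[0,0,0],[0,0,0]],"grip":[100,100,100,100,100,100,100,100,100,100]}'
python3 - <<'E'
from h import *
cap('wrist','w9');cap('scene','s9');c=r.sense()['tcp_pos']
a=load('w9')['frame'][:,:,::-1];b=load('s9')['frame'][:,:,::-1]
cv2.imwrite('pics/m9.png',np.hstack([cv2.resize(a[100:300,200:450],(375,300)),cv2.resize(b[170:370,180:420],(360,300))]))
E
```

```text
time_s: 30.2
tcp_pos: [0.5926, 0.0032, 0.3048]
ee_rot: [[-1.0, -0.005, 0.009], [-0.005, 1.0, 0.001], [-0.009, 0.001, -1.0]]
wrist_force: [0.8, 0.2, -0.8]
gripper_width: 0.998
time_s: 31.03
tcp_pos: [0.3388, -0.2785, 0.3002]
ee_rot: [[-1.0, -0.004, 0.001], [-0.004, 1.0, -0.001], [-0.001, -0.001, -1.0]]
wrist_force: [0.2, 0.2, 0.3]
gripper_width: 1.0
time_s: 31.87
tcp_pos: [0.2889, -0.3299, 0.1924]
ee_rot: [[-1.0, -0.003, 0.001], [-0.003, 1.0, -0.001], [-0.001, -0.001, -1.0]]
wrist_force: [0.5, -0.6, 0.1]
gripper_width: 1.001
```

View pics/m9.png

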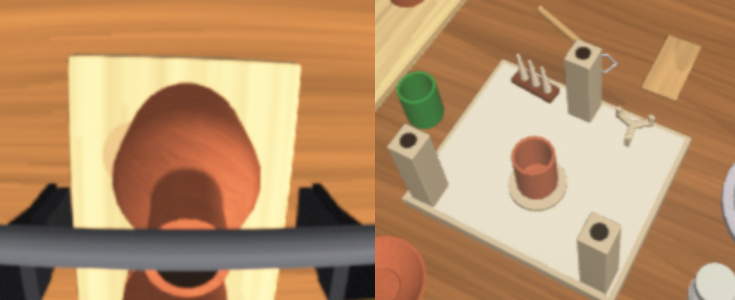

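Cup stands upright on the disc (537,165), cone pack undisturbed; bottle neck between the fingers. Take the bottle back.

```bash
python3 -m jog '{"delta_pos":[[0,0,0],[0,0,0],[0,0,0],[0,0,0],[0,0,0],[0,0,0],[0,0,0],[0,0,0],[0,0,0],[0,0,0]],"rot":[[0,0,0],[0,0,0],[0,0,0],[0,0,0],[0,0,0],[0,0,0],[0,0,0],[0,0,0],[0,0,0],[0,0,0]],"grip":[60,45,35,28,20,15,10,5,0,0]}'
python3 -m jog '{"delta_pos":[[0,0,0],[0,0,0],[0,0,0],[0,0,0],[0,0,4],[0,0,8],[0,0,15],[0,0,25],[0,0,25],[0,0,25]],"rot":[[0,0,0],[0,0,0],[0,0,0],[0,0,0],[0,0,0],[0,0,0],[0,0,0],[0,0,0],[0,0,0],[0,0,0]],"grip":[0,0,0,0,0,0,0,0,0,0]}'
python3 -m jog '{"delta_pos":[[0,0,30],[0,0,30],[3,4,20],[8,10,7.8],[14,16,0],[18,27,0],[18,27,0],[18,27,0],[18,27,0],[18,27,0]],"rot":[[0,0,0],[0,0,0],[0,0,0],[0,0,0],[0,0,0],[0,0,0],[0,0,0],[0,0,0],[0,0,0],[0,0,0]],"grip":[0,0,0,0,0,0,0,0,0,0]}'
python3 -m jog '{"delta_pos":[[18,27,0],[18,27,0],[18,27,0],[18,27,0],[18,27,0],[18,27,0],[18,27,0],[18,27,0],[12,18,0],[5,7,0]],"rot":[[0,0,0],[0,0,0],[0,0,0],[0,0,0],[0,0,0],[0,0,0],[0,0,0],[0,0,0],[0,0,0],[0,0,0]],"grip":[0,0,0,0,0,0,0,0,0,0]}'
python3 -m jog '{"delta_pos":[[0,0,-15],[0,0,-30],[0,0,-30],[0,0,-30],[0,0,-25],[0,0,-17],[0,0,-10],[0,0,-5],[0,0,-4],[0,0,0]],"rot":[[0,0,0],[0,0,0],[0,0,0],[0,0,0],[0,0,0],[0,0,0],[0,0,0],[0,0,0],[0,0,0],[0,0,0]],"grip":[0,0,0,0,0,0,0,0,0,0]}'
```

```text
time_s: 32.8
tcp_pos: [0.2883, -0.3295, 0.1914]
ee_rot: [[-1.0, -0.003, -0.0], [-0.003, 1.0, 0.0], [0.0, 0.0, -1.0]]
wrist_force: [-0.8, 1.8, 0.5]
gripper_width: 0.325
time_s: 33.63
tcp_pos: [0.2878, -0.3292, 0.2944]
ee_rot: [[-1.0, -0.003, -0.001], [-0.003, 1.0, 0.001], [0.001, 0.001, -1.0]]
wrist_force: [1.4, -0.9, -4.8]
gripper_width: 0.312
time_s: 34.47
tcp_pos: [0.4033, -0.163, 0.3813]
ee_rot: [[-1.0, -0.003, -0.001], [-0.003, 1.0, 0.001], [0.001, 0.001, -1.0]]
wrist_force: [0.1, -0.2, -4.0]
gripper_width: 0.313
time_s: 35.3
tcp_pos: [0.5655, 0.0792, 0.3797]
ee_rot: [[-1.0, -0.005, -0.002], [-0.005, 1.0, 0.0], [0.002, 0.0, -1.0]]
wrist_force: [-0.5, 0.2, -3.5]
gripper_width: 0.316
time_s: 36.13
tcp_pos: [0.5645, 0.0764, 0.2156]
ee_rot: [[-1.0, -0.003, 0.0], [-0.003, 1.0, 0.0], [-0.0, 0.0, -1.0]]
wrist_force: [0.2, -0.2, -3.7]
gripper_width: 0.315
```

```bash
python3 -m jog '{"delta_pos":[[0,0,-2],[0,0,-1.5],[0,0,-1],[0,0,-1],[0,0,-0.7],[0,0,0]],"rot":[[0,0,0],[0,0,0],[0,0,0],[0,0,0],[0,0,0],[0,0,0]],"grip":[0,0,0,0,0,0]}'
python3 -m jog '{"delta_pos":[[0,0,-0.7],[0,0,0]],"rot":[[0,0,0],[0,0,0]],"grip":[0,0]}'
```

```text
time_s: 36.63
tcp_pos: [0.5643, 0.0765, 0.209]
ee_rot: [[-1.0, -0.003, -0.0], [-0.003, 1.0, -0.0], [0.0, -0.0, -1.0]]
wrist_force: [-0.6, 0.1, -4.2]
gripper_width: 0.314
time_s: 36.8
tcp_pos: [0.5645, 0.0765, 0.2085]
ee_rot: [[-1.0, -0.003, 0.0], [-0.003, 1.0, 0.0], [-0.0, 0.0, -1.0]]
wrist_force: [0.1, -0.4, -3.5]
gripper_width: 0.316
```

```bash
python3 -m jog '{"delta_pos":[[0,0,-0.8],[0,0,0]],"rot":[[0,0,0],[0,0,0]],"grip":[0,0]}'
```

```text
time_s: 36.97
tcp_pos: [0.5647, 0.0765, 0.2085]
ee_rot: [[-1.0, -0.003, 0.001], [-0.003, 1.0, 0.0], [-0.001, 0.0, -1.0]]
wrist_force: [-1.7, 0.6, 0.4]
gripper_width: 0.316
```

```bash
python3 -m jog '{"delta_pos":[[0,0,0],[0,0,0],[0,0,0],[0,0,0],[0,0,5],[0,0,20],[0,0,30],[0,0,30],[-3,-7,15],[-9,-20,0]],"rot":[[0,0,0],[0,0,0],[0,0,0],[0,0,0],[0,0,0],[0,0,0],[0,0,0],[0,0,0],[0,0,0],[0,0,0]],"grip":[60,80,100,100,100,100,100,100,100,100]}'
python3 -m jog '{"delta_pos":[[-15,-36,0],[-15,-36,0],[-15,-36,0],[-15,-36,0],[-15,-36,0],[-15,-36,0],[-15,-36,0],[-15,-36,0],[-15,-36,0],[-15,-36,0]],"rot":[[0,0,0],[0,0,0],[0,0,0],[0,0,0],[0,0,0],[0,0,0],[0,0,0],[0,0,0],[0,0,0],[0,0,0]],"grip":[100,100,100,100,100,100,100,100,100,100]}'
python3 -m jog '{"delta_pos":[[-10,-18,0],[-4,-6,-15],[0,0,-30],[0,0,-30],[0,0,-30],[0,0,-20],[0,0,-10],[0,0,-4],[0,0,0],[0,0,0]],"rot":[[0,0,0],[0,0,0],[0,0,0],[0,0,0],[0,0,0],[0,0,0],[0,0,0],[0,0,0],[0,0,0],[0,0,0]],"grip":[100,100,100,100,100,100,100,100,100,75]}'
python3 -m jog '{"delta_pos":[[0,0,0],[0,0,0],[0,0,0],[0,0,0],[0,0,0],[0,0,0],[0,0,0]],"rot":[[0,0,0],[0,0,0],[0,0,0],[0,0,0],[0,0,0],[0,0,0],[0,0,0]],"grip":[60,50,40,20,0,0,0]}'
python3 -m jog '{"delta_pos":[[0,0,4],[0,0,8],[0,0,15],[0,0,25],[0,0,30],[0,0,30],[0,0,30],[0,0,20],[0,0,10],[0,0,0]],"rot":[[0,0,0],[0,0,0],[0,0,0],[0,0,0],[0,0,0],[0,0,0],[0,0,0],[0,0,0],[0,0,0],[0,0,0]],"grip":[0,0,0,0,0,0,0,0,0,0]}'
```

```text
time_s: 37.8
tcp_pos: [0.5551, 0.0509, 0.3125]
ee_rot: [[-1.0, -0.006, 0.01], [-0.006, 1.0, 0.002], [-0.01, 0.002, -1.0]]
wrist_force: [1.0, -0.0, 1.3]
gripper_width: 0.963
time_s: 38.63
tcp_pos: [0.4013, -0.3122, 0.3084]
ee_rot: [[-1.0, -0.003, 0.001], [-0.003, 1.0, -0.001], [-0.001, -0.001, -1.0]]
wrist_force: [0.6, -0.7, 0.5]
gripper_width: 0.997
time_s: 39.47
tcp_pos: [0.3893, -0.335, 0.1699]
ee_rot: [[-1.0, -0.004, 0.002], [-0.004, 1.0, -0.001], [-0.002, -0.001, -1.0]]
wrist_force: [-0.3, 0.7, 0.8]
gripper_width: 0.972
time_s: 40.05
tcp_pos: [0.3889, -0.335, 0.1695]
ee_rot: [[-1.0, -0.003, 0.002], [-0.003, 1.0, -0.001], [-0.002, -0.001, -1.0]]
wrist_force: [-0.0, -1.3, 5.3]
gripper_width: 0.747
time_s: 40.88
tcp_pos: [0.3887, -0.3345, 0.3421]
ee_rot: [[-1.0, -0.003, 0.003], [-0.003, 1.0, -0.001], [-0.003, -0.001, -1.0]]
wrist_force: [0.5, -0.2, -5.7]
gripper_width: 0.749
```

```bash
python3 -m jog '{"delta_pos":[[3,6,0],[8,14,0],[14,24,0],[18,31,0],[18,31,0],[18,31,0],[18,31,0],[18,31,0],[18,31,0],[16,28,0]],"rot":[[0,0,0],[0,0,0],[0,0,0],[0,0,0],[0,0,0],[0,0,0],[0,0,0],[0,0,0],[0,0,0],[0,0,0]],"grip":[0,0,0,0,0,0,0,0,0,0]}'
python3 -m jog '{"delta_pos":[[12,22,0],[8,13,0],[3,7,-5],[0,0,-20],[0,0,-30],[0,0,-30],[0,0,-25],[0,0,-20],[0,0,-10],[0,0,-5]],"rot":[[0,0,0],[0,0,0],[0,0,0],[0,0,0],[0,0,0],[0,0,0],[0,0,0],[0,0,0],[0,0,0],[0,0,0]],"grip":[0,0,0,0,0,0,0,0,0,0]}'
python3 -m jog '{"delta_pos":[[0,0,-3],[0,0,-2],[0,0,-1.5],[0,0,-1],[0,0,0]],"rot":[[0,0,0],[0,0,0],[0,0,0],[0,0,0],[0,0,0]],"grip":[0,0,0,0,0]}'
```

```text
time_s: 41.72
tcp_pos: [0.537, -0.0739, 0.3374]
ee_rot: [[-1.0, -0.004, -0.006], [-0.004, 1.0, 0.001], [0.006, 0.001, -1.0]]
wrist_force: [-0.6, -1.0, -3.7]
gripper_width: 0.748
time_s: 42.55
tcp_pos: [0.5585, -0.0354, 0.1928]
ee_rot: [[-1.0, -0.002, -0.006], [-0.002, 1.0, -0.001], [0.006, -0.001, -1.0]]
wrist_force: [-0.3, 0.1, -4.5]
gripper_width: 0.75
time_s: 42.97
tcp_pos: [0.5606, -0.0346, 0.1889]
ee_rot: [[-1.0, -0.003, 0.001], [-0.003, 1.0, -0.0], [-0.001, -0.0, -1.0]]
wrist_force: [-0.2, -1.0, -4.5]
gripper_width: 0.747
```

```bash
python3 -m jog '{"delta_pos":[[0,0,-1],[0,0,-0.7],[0,0,0]],"rot":[[0,0,0],[0,0,0],[0,0,0]],"grip":[0,0,0]}'
python3 -m jog '{"delta_pos":[[0,0,-0.7],[0,0,0]],"rot":[[0,0,0],[0,0,0]],"grip":[0,0]}'
```

```text
time_s: 43.22
tcp_pos: [0.5604, -0.0346, 0.1866]
ee_rot: [[-1.0, -0.003, 0.0], [-0.003, 1.0, -0.0], [-0.0, -0.0, -1.0]]
wrist_force: [-0.3, -1.0, -4.0]
gripper_width: 0.748
time_s: 43.38
tcp_pos: [0.5606, -0.0345, 0.1866]
ee_rot: [[-1.0, -0.004, 0.001], [-0.004, 1.0, -0.0], [-0.001, -0.0, -1.0]]
wrist_force: [-1.1, -1.1, 0.6]
gripper_width: 0.75
```

Contact made. Release, rise and retreat toward the board side for a clear top view.

```bash
python3 -m jog '{"delta_pos":[[0,0,0],[0,0,0],[0,0,0],[0,0,0],[0,0,5],[0,0,20],[0,0,35],[0,0,35],[0,0,30],[0,0,15]],"rot":[[0,0,0],[0,0,0],[0,0,0],[0,0,0],[0,0,0],[0,0,0],[0,0,0],[0,0,0],[0,0,0],[0,0,0]],"grip":[85,100,100,100,100,100,100,100,100,100]}'
python3 -m jog '{"delta_pos":[[-10,-20,10],[-20,-32,5],[-20,-35,0],[-20,-35,0],[-20,-35,0],[-20,-35,0],[-20,-35,0],[-20,-35,0],[-20,-35,0],[-20,-35,0]],"rot":[[0,0,0],[0,0,0],[0,0,0],[0,0,0],[0,0,0],[0,0,0],[0,0,0],[0,0,0],[0,0,0],[0,0,0]],"grip":[100,100,100,100,100,100,100,100,100,100]}'
python3 -m jog '{"delta_pos":[[-10,-35,0],[-10,-35,0],[-10,-35,0],[-10,-35,0],[-5,-20,0],[0,0,0],[0,0,0],[0,0,0]],"rot":[[0,0,0],[0,0,0],[0,0,0],[0,0,0],[0,0,0],[0,0,0],[0,0,0],[0,0,0]],"grip":[100,100,100,100,100,100,100,100]}'
python3 - <<'E'
from h import *
cap('top','top9');cap('scene','s10')
a=load('top9')['frame'][:,:,::-1].copy();b=load('s10')['frame'][:,:,::-1].copy();a0=load('top0')['frame'][:,:,::-1];b0=load('scene0')['frame'][:,:,::-1]
X=lambda i:cv2.resize(i[90:220,120:400],(560,260))
Y=lambda i:cv2.resize(i[185:385,190:520],(429,260))
cv2.imwrite('pics/f.png',np.vstack([np.hstack([X(a0)[:,200:520],Y(b0)]),np.hstack([X(a)[:,200:520],Y(b)])]))
# shift of tall pots between before/after (template match)
for n,i0,i1,box in(('vase top',a0,a,(311,128,341,158)),('bottle top',a0,a,(256,130,280,152)),('vase sc',b0,b,(250,203,290,245)),('bottle sc',b0,b,(312,228,345,265)),('cone top',a0,a,(315,188,352,208)),('cone sc',b0,b,(286,217,304,238))):
    x0,y0,x1,y1=box
    m=cv2.matchTemplate(i1[y0-8:y1+8,x0-8:x1+8],i0[y0:y1,x0:x1],cv2.TM_CCOEFF_NORMED);_,s,_,l=cv2.minMaxLoc(m);print(n,l[0]-8,l[1]-8,round(s,3))
E
```

```text
time_s: 44.22
tcp_pos: [0.5618, -0.0347, 0.3311]
ee_rot: [[-1.0, -0.004, 0.008], [-0.004, 1.0, 0.0], [-0.008, -0.0, -1.0]]
wrist_force: [0.9, 0.1, 0.1]
gripper_width: 0.999
time_s: 45.05
tcp_pos: [0.3691, -0.368, 0.3415]
ee_rot: [[-1.0, -0.003, 0.001], [-0.003, 1.0, -0.001], [-0.001, -0.001, -1.0]]
wrist_force: [1.1, -0.9, -0.6]
gripper_width: 1.001
time_s: 45.72
tcp_pos: [0.3253, -0.5262, 0.3408]
ee_rot: [[-1.0, -0.003, 0.0], [-0.003, 1.0, 0.0], [-0.0, 0.0, -1.0]]
wrist_force: [1.2, -0.1, -0.0]
gripper_width: 0.999
vase top 0 1 0.971
bottle top 0 0 0.986
vase sc 1 0 0.983
bottle sc 0 0 0.972
cone top 0 0 0.999
cone sc 0 0 0.975
```

View pics/f.png

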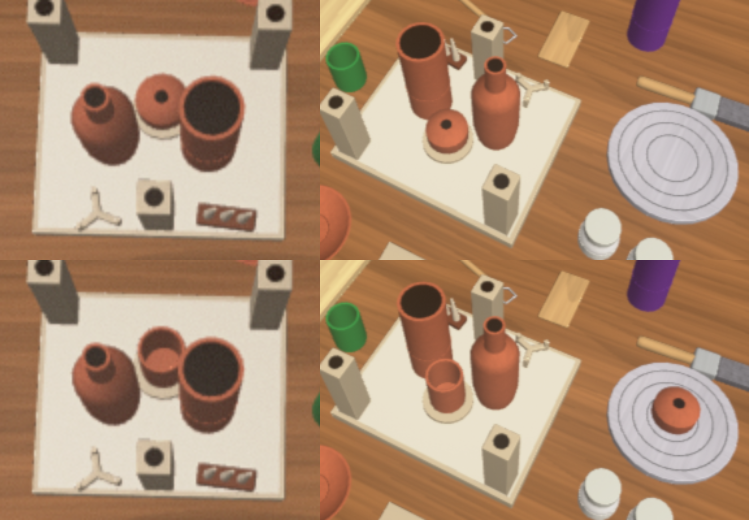

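View pics/top9.png

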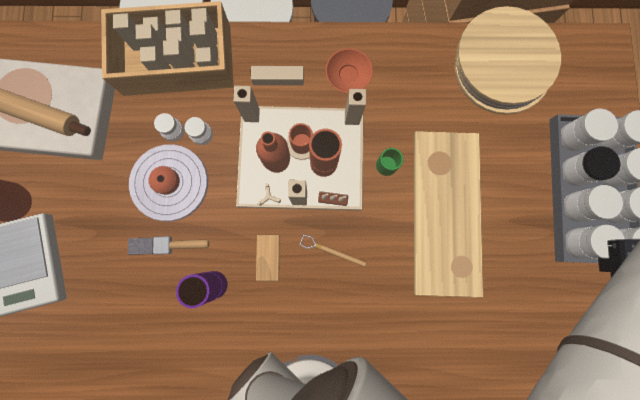

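Before/after: pots are back in place within a pixel, cup on the disc, cone pack unmoved. Quick number check of bud pot and cup, then hand in.

Run:
```python
from h import *
print('bud hole',px2w('top9',160,178.5,.110),px2w('scene0',190+(679-320)*330/429,185+(404-260)*200/260,.110))
print('cup rim',px2w('top9',225-4.5+(160+200)/2-100,90+(342-260)/2,.115),px2w('s10',190+(444-320)*330/429,185+(371-260)*200/260,.115))
from station import finish_job
finish_job()
```

```text
bud hole [0.50820512 0.32405223 0.11      ] [0.50969952 0.32439548 0.11      ]
cup rim [0.61413184 0.01700707 0.115     ] [0.60143606 0.01549574 0.115     ]
the job is handed in; nothing more can be done
```

The job is done in the order you asked and handed in at about 46 s, well under the 144 s limit. The vase and then the bottle went onto the ware board, the bud pot to the middle of the banding wheel, and the cup onto the disc. Then the bottle and the vase went back to their starting spots.

**Last checks:**
- **Tall pots:** before-and-after images show both upright and within one pixel (about 2 mm) of where they started.
- **Cone pack:** no shift at all in either view.
- **Bud pot:** its hole measures within about 1 mm of the wheel centre in both camera views.
- **Forces:** wrist force stayed under about 7 N in the readings after each move. I set each pot down until the wrist force showed contact.

**One disagreement:** the final rough readings of the cup's rim centre differ in x between the two views (0.614 and 0.601 m) and straddle the disc centre at 0.607 m. I read these by eye from small crops. Just before set-down, overlays put the cup's foot within about 2 mm of the disc centre, and I shifted it 1 mm to correct that.

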